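# Set a door-jamb offcut under the drill and bolt it in

### The arm

A 7-joint arm with a two-finger parallel gripper is mounted at the origin on the work surface. World frame = base frame: x ahead of the robot, y to its left, z up, the work surface at z = 0. Lengths are in mm, angles in rad, forces in N, time in s.
With the tool pointing down it reaches from about 400 to 875 mm from the base axis. Payload 4.4 kg.
Tool frame: the origin (TCP) lies on the centre line of the jaws, within the pads' length; the fingertips stand 25 mm ahead of it and the grasp point (between the pads) lies 6 mm ahead of it (ctrl.finger_overhang is the distance from the TCP to the fingertips, in mm); z points along the fingers, y is the line along which they close (so a half turn about z gives the same grasp; the last joint's range is limited). The gripper opens to 85 mm and grips with 20 to 120 N. Pads are 22 mm wide; open, the fingers measure 114 mm over their backs; the gripper's body (76 mm by 85 mm) begins 54 mm behind the grasp point. The pads swing forward as they close: fully open they stand 13 mm farther back than shut.
Start: joints at [-1.184, 0.628, 0.038, 1.517, -0.027, 0.996, -0.02], TCP at [284.345, 584.521, 256.313] pointing down, gripper open.
Joint ranges: [-3.06, 3.06], [-0.37, 2.12], [-1.25, 1.32], [0.18, 2.47], [-1.1, 4.24], [0.23, 1.98], [-2.94, 2.94]. Speed limits (rad/s): [2.57, 2.57, 3.14, 3.14, 3.14, 3.14, 3.14].

### API

Orientations are given as [roll, pitch, yaw] about the fixed x, y, z axes, in that order (R = Rz(yaw) Ry(pitch) Rx(roll)).
In Python, from cell import ctrl gives the robot as it stands. The module is installed in compiled form; this text tells all that it offers.
- The arm moves only by the tool play_rows, never from a script. Its argument "targets" is a list of rows, each a list of 5 numbers: the closure, from 0 (fully open) to 1 (shut), then the shift along the tool's x, y, z in cm, then the turn about the tool's z in degrees. In form: [[gripper, dx, dy, dz, spin], ...]. A call has 1 to 10 rows; each row is the pose to reach, as a shift and turn from the pose commanded when the call began, along the tool's axes at that moment; what a row does not reach only later rows make up. A row lasts 1/10 s, in which the tool goes at most 50 mm and 8.59 degrees, less where a joint would pass 70% of its speed; a pose out of reach is approached as far as the arm can. A call with a gripper value outside its range is refused whole. The fingers move at their own pace and stop on an object; the grip force is fixed at half the most. Time passes only in rows, so rows that repeat a pose let the fingers close. It gives the time, the measured TCP pose, the force, the opening and the grip force at its end, in the units of the state.
- ctrl.read_state(): the state, without advancing time (a new reading comes with each control period).
- ctrl.get_image(name): name is "scene" or "top" or "wrist"; returns (picture, depth): 400x640x3 uint8, red, green, blue; 400x640 float32, mm along the optical axis (not along the pixel's ray), 0 where there is no reading.
- ctrl.calibration(name): a dict with "vfov" (degrees; the focal length in pixels is half the picture's height over the tangent of half this angle, whatever the lens; pixels are square), "cx", "cy" (the principal point, pixels), "extrinsics" (4x4, takes a point from camera to world coordinates); the wrist camera has in their place "mount" (4x4, takes a point from camera to tool coordinates, whose origin is the TCP and whose axes are the flange's). Camera axes: x right, y down, z forward; pixel columns grow to the right and rows downward; lengths in mm; the calibration is good to about 2 mm. A picture is of the moment at which its call begins: read the wrist's pose just before it. calibration takes no time and is no camera call.
- ctrl.finish_job(): hands the job in; it is judged then, once.
Trained networks look in the newest picture that a camera, given by its name, has taken for a name from the list of things; names that differ only in an ending like _2 or _b are one class to them, and where a whole thing is asked for, a point or a joint stands for the part that bears it (a point fixed in the world has none). Each returns a list of dicts, best first, with "confidence" (0 to 1); they miss things now and then, are a little off and sometimes report something else, mostly with a low value. They report only what shows in the picture. A call takes as long as a camera call.
- ctrl.search_frame(camera, name): "bbox" ([left, top, right, bottom] in pixels, round what is visible of it).
- ctrl.trace(camera, name): "pixels" (400x640 bool, what is visible of it) and "bbox" ([left, top, right, bottom] in pixels, round what is visible of it).
The state is a dict: "clock": time; "qpos": joint angles; "qd": joint speeds; "tau": joint torques, N m; "eef_pos": TCP position; "tool_rot": TCP orientation; "force": force on the tool from outside, world axes, zero at the start; "torque": the same for the moment, N m; "width": finger opening in mm; "gripper_force": force on a finger pad.
Only numpy, scipy, OpenCV 4.12 (cv2) and the standard library are available. Lean on these libraries where they do the work, as an engineer would, in place of code of your own. Each camera call takes 0.05 s, during which the arm holds its last target. There are 200 camera calls.

### The job

Keeping the white door-jamb piece down on the plywood base, slide it along with its thin long edge against the aluminium fence until the red dot lies right under the tip of the drill bit. Then push the red-handled bolt fully home into its keeper behind the piece, so that it is locked in with the dot still under the bit. Do not bump the drill, and leave everything else where it is.

Things in the scene. Friction and masses are not known exactly. Their poses are not given: they have to be found in the camera images.
- jig: drilling jig fixed to the table (place and yaw differ from start to start): plywood base 330 (x) x 510 (y) x 12 thick, spanning x -215..115, y -260..250 of its origin, which lies on the underside. Its +x points away from the robot, +y to the robot's left, z up. The drill stand's steel column (24 across) is at x=38, y=205, on a foot 80 x 60 x 14 high.
- fence (a point): top edge of the fence's front face, at x=60, y=100, z=26 of the jig. The aluminium fence runs along the jig's y from -255 to 230; its front face is at x=60 all along, its top 14 above the base.
- keeper (a point): mouth of the grey keeper, at x=60, y=-57, z=22 of the jig; the keeper, 26 (x) x 34 (y) x 30 high over the base, is set in the fence with its face flush with the fence's. Opposite it, the bolt's track (two rails 12 high over the base, 27 wide overall) runs along x from -200 to -35 at y=-57, with a grey guide 30 wide, 19.5 high over the base, at x -53..-35.
- drill: blue rotary drill in the jig's stand, part of the fixed jig (off; same origin and axes as the jig). Above the bit (5 across) the chuck starts at z=85 (24 across) and the drill's body at z=115, growing to 54 across, up to z=280. A black and grey arm, z 167..213, holds it and runs to the column on its +y side.
- bit_tip (a point): lower tip of the drill bit, at x=38, y=105, z=41 of the jig; 11 above the flat top of the jamb piece when that lies on the base. The bit does not move.
- jamb: the work: loose white rebated door-jamb offcut, 60 wide (x) x 180 long (y), about 0.22 kg. Origin: centre of its underside (12 above the table, on the base). Flat part 18 thick; along its whole -x edge (robot's side) runs a stop lip, x -30..-12, 48 high over the underside, to grip from above. Its thin +x edge goes against the fence. Starts right of the bit, edge 0 to 22 off the fence, up to 0.08 rad askew.
- mark (a point): centre of the red dot, 10 across with a thin black cross, on the jamb piece's flat top: x=+8, y=+60, z=18 of the jamb. With the thin edge against the fence, the dot is in line with the bit in the jig's x; it must slide 80 to 170 in +y. Under the bit, the jamb's origin is at x=30, y=45 of the jig, and its right-hand end clears the bolt by 6.
- bolt (a joint): travel in m of the steel bolt (rod 12 across, axis 22 above the table, y=-57 of the jig) along the jig's +x: 0 = drawn back, 0.115 = fully home, its tip 18 mm inside the keeper. Starts at 0 to 0.010. About 2 N of friction; it stays where it is left, and strikes a piece that lies across its path.
- bolt_handle (a point): grip point of the bolt's red upright handle, a round post 14 across, from 25 to 85 above the table; this point is 68 above the table, at x=-183 (bolt drawn back) to x=-68 (home), y=-57 of the jig. The handle can be pinched from above or pushed.
- screwdriver: loose screwdriver, 190 long, lying along the left front edge of the jig's base (a bystander)
- tape_measure: yellow and black tape measure, 70 x 35 x 65 high, standing on the right front corner of the jig's base (a bystander)
- glasses_case: black spectacle case, 165 x 65 x 55 high, on the right of the table (a bystander)
- glue_bottle: white bottle with a red cap, 68 across, 200 high, left on the table (a bystander)
- hinge_box_a: white carton, 140 x 90 x 60 high, on the left of the table (a bystander)
- hinge_box_b: brown carton, 140 x 90 x 60 high, on the right of the table (a bystander)
- door_hinge: opened brass door hinge lying flat, 74 x 100 x 12 high, on the left part of the jig's base (a bystander)

How it is judged:
By the outcome, as a careful person would: the job done as asked, in the order asked, and still so for the second after the job is handed in, with the robot touching nothing.
It also fails if it takes over 48 s, if anything falls off the work surface, if the arm or the gripper's body presses on something with over 40 N, if the wrist force passes 120 N, or if a joint passes its speed limit or range.

## Working session

There is one attempt and no reset: what is moved stays moved. The work goes in short steps, Python scripts to look and compute and a tool call to move; the robot and the scene stay as the last step left them, time stands still between calls to the robot, and variables do not carry over. Pictures are saved under pics/ and viewed, at most 10 in all, crops included, and the job is handed in when it is done.

Besides the shell and the picture viewer there is one more tool, called after ">>>" as name(argument=value, ...), one argument or row to a line, values as JSON. play_rows: Moves the arm, as the interface text tells. Its arguments: {"type":"object","properties":{"targets":{"type":"array"}},"required":["targets"]}

```bash
mkdir -p pics
cat > h.py <<'E'
import numpy as np, cv2
from cell import ctrl
from scipy.spatial.transform import Rotation as R
def cam(n,st=None):
    c=ctrl.calibration(n); f=200/np.tan(np.radians(c['vfov'])/2)
    if 'extrinsics' in c: T=np.array(c['extrinsics'])
    else:
        W=np.eye(4); W[:3,:3]=R.from_euler('xyz',st['tool_rot']).as_matrix(); W[:3,3]=st['eef_pos']
        T=W@np.array(c['mount'])
    return f,c['cx'],c['cy'],T
def px2w(C,u,v,d):
    f,cx,cy,T=C; u,v,d=map(np.asarray,(u,v,d))
    p=np.stack([(u-cx)/f*d,(v-cy)/f*d,d],-1); return p@T[:3,:3].T+T[:3,3]
def ray(C,u,v,z):
    a=px2w(C,u,v,1.0); o=C[3][:3,3]; return o+(a-o)*((z-o[2])/(a-o)[...,2])
def w2px(C,P):
    f,cx,cy,T=C; p=(np.asarray(P)-T[:3,3])@T[:3,:3]; return np.stack([p[...,0]/p[...,2]*f+cx,p[...,1]/p[...,2]*f+cy],-1)
def save(n,im): cv2.imwrite('pics/'+n,im[...,::-1])
E
python3 - <<'E'
from h import *
s=ctrl.read_state(); print(s)
for n in('top','scene'):
    im,d=ctrl.get_image(n); save(n+'1.png',im); np.save(n+'d.npy',d)
    C=cam(n); print(n,C)
    for k in('jamb','mark','bolt_handle','bit_tip','keeper','fence','jig'):
        r=ctrl.search_frame(n,k)
        print(k,[(np.round(x['bbox']).tolist(),round(x['confidence'],2)) for x in r[:2]])
print(ctrl.calibration('wrist'))
E
```

```text
{'clock': 0.0, 'qpos': array([-1.18380306,  0.62935593,  0.03844554,  1.5183596 , -0.02700722,
        0.99630039, -0.01998222]), 'qd': array([ 4.21646761e-04, -1.24144726e-03, -8.52369742e-06, -8.36068625e-04,
        8.54459782e-04, -3.07977651e-04, -6.67091302e-04]), 'tau': array([-4.04787233e-04, -5.63401115e+01,  1.22647561e+00, -1.93439412e+01,
        1.11402190e-02,  1.07161776e-02,  1.08590137e-05]), 'eef_pos': array([284.08326687, 583.99466396, 255.3854461 ]), 'tool_rot': array([-3.13968759e+00,  2.15681879e-05,  2.68881055e+00]), 'force': array([-0.52935264,  0.13075726, -0.32900769]), 'torque': array([ 0.0288648 , -0.04589731,  0.0154579 ]), 'gripper_force': 0.0, 'width': 85.2174654350095}
top (np.float64(443.4105993433136), 319.0684663085416, 201.97275793336996, array([[-2.91797060e-02, -9.91938917e-01,  1.23311517e-01,
         3.48551402e+02],
       [-9.99325907e-01,  3.16990095e-02,  1.85176950e-02,
         4.13414451e+01],
       [-2.22772752e-02, -1.22688053e-01, -9.92195225e-01,
         1.33732408e+03],
       [ 0.00000000e+00,  0.00000000e+00,  0.00000000e+00,

[... 851 characters left out ...]
[([282.0, 211.0, 342.0, 255.0], 0.7)]
bolt_handle [([326.0, 180.0, 346.0, 214.0], 0.45)]
bit_tip [([348.0, 184.0, 414.0, 292.0], 0.83)]
keeper [([240.0, 175.0, 436.0, 302.0], 0.95)]
fence [([324.0, 180.0, 346.0, 212.0], 0.52)]
jig [([241.0, 175.0, 435.0, 307.0], 0.87)]
{'vfov': 61.67543738838451, 'cx': 321.55835860238216, 'cy': 197.83989750245715, 'mount': array([[ 7.20737073e-04, -9.63343483e-01, -2.68270040e-01,
         6.85937553e+01],
       [ 9.99999330e-01,  4.51401861e-04,  1.06564844e-03,
        -1.47030288e-01],
       [-9.05487882e-04, -2.68270628e-01,  9.63343163e-01,
        -1.17283116e+02],
       [ 0.00000000e+00,  0.00000000e+00,  0.00000000e+00,
         1.00000000e+00]])}
```

Run:
```python
import cv2
a=cv2.imread('pics/top1.png')[90:260,150:420]; cv2.imwrite('pics/tc.png',cv2.resize(a,(800,504),interpolation=cv2.INTER_CUBIC))
a=cv2.imread('pics/scene1.png')[150:330,210:460]; cv2.imwrite('pics/sc.png',cv2.resize(a,(800,576),interpolation=cv2.INTER_CUBIC))
```

```text
(no output)
```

View pics/tc.png

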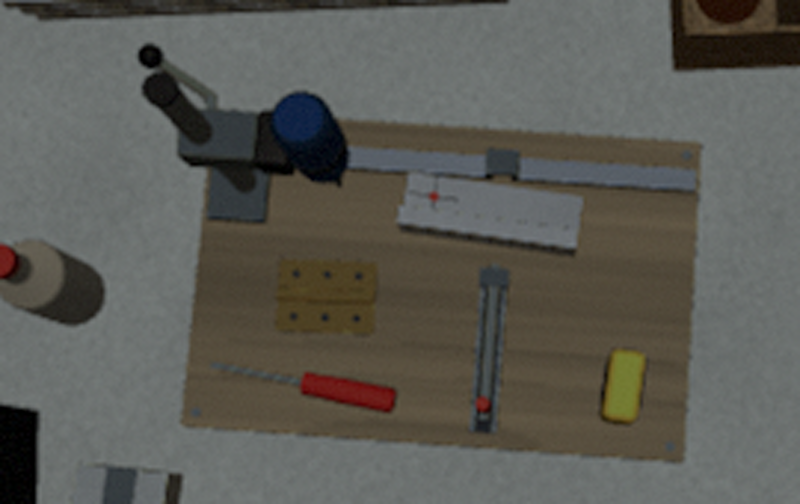

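View pics/sc.png

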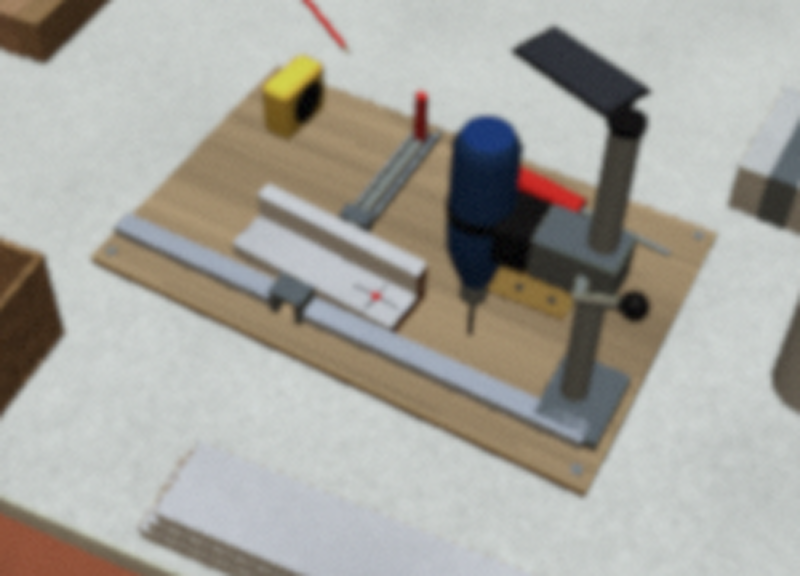

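Both views show the jig with little yaw. In the top crop the dot is at (434,197), the handle top at (484,404), the keeper at (502,163), and the base corners at (702,143), (683,461) and (182,427). The jamb starts slightly askew and off the fence, and the bolt is drawn back.

Run:
```python
from h import *
C=cam('top'); g=lambda u,v,z:ray(C,150+u/2.963-.33,90+v/2.963-.33,z)
P=np.array([g(702,143,12),g(683,461,12),g(182,427,12)])[:,:2]
L=np.array([[115,-260],[-215,-260],[-215,250]])
a=P-P.mean(0);b=L-L.mean(0)
t=np.arctan2((b[:,0]*a[:,1]-b[:,1]*a[:,0]).sum(),(a*b).sum())
Rm=np.array([[np.cos(t),-np.sin(t)],[np.sin(t),np.cos(t)]]); o=P.mean(0)-Rm@L.mean(0)
print('jig',o,t,P-(L@Rm.T+o))
J=lambda x,y:o+Rm@[x,y]
print('bit',J(38,105),'keeper',J(60,-57),g(502,157,42))
for n,u,v,z in(('dot',434,197,30),('handle',484,404,85),('lipL',400,208,60),('lipR',575,238,60),('edgeL',409,172,30),('edgeR',583,197,30)):
    p=g(u,v,z); print(n,p.round(1),'jig',(Rm.T@(p[:2]-o)).round(1))
print(ctrl.finger_overhang)
```

```text
jig [616.60076267 124.21231787] -0.10020417064739687 [[-1.19078291 -0.03050831]
 [ 1.43898398  1.53231472]
 [-0.24820107 -1.5018064 ]]
bit [664.91398496 224.88422335] keeper [670.59770414  61.49604955] [688.38839181  60.2210237   42.        ]
dot [652.3 130.7  30. ] jig [34.9 10.1]
handle [436.2  83.8  85. ] jig [-175.4  -58.2]
lipL [635.3 162.8  60. ] jig [14.8 40.2]
lipR [599.2  -9.7  60. ] jig [  -3.9 -135. ]
edgeL [679.2 155.7  30. ] jig [59.1 37.6]
edgeR [647.1 -20.5  30. ] jig [  44.8 -141. ]
25.0
```

>>> play_rows(
  targets=[
    [0,-4,-2.8,0,8],
    [0,-8,-5.6,0,16],
    [0,-12,-8.4,0,24],
    [0,-16,-11.2,0,32],
    [0,-20,-14,0,40],
    [0,-24,-16.8,0,48],
    [0,-28,-19.6,0,56],
    [0,-32,-22.4,0,64],
    [0,-36,-25.2,0,72],
    [0,-38,-26.6,0,74.4],
  ],
)

```text
clock: 1.8
eef_pos: [511.8, 174.1, 256.9]
tool_rot: [3.139, 0.002, 1.381]
force: [0.9, 0.4, -0.0]
width: 85.3
gripper_force: 0.0
```

>>> play_rows(
  targets=[
    [0,-3,4,0,0],
    [0,-6,8,0,0],
    [0,-6,8,0,0],
    [0,-6,8,0,0],
  ],
)

```text
clock: 2.2
eef_pos: [578.1, 104.1, 256.2]
tool_rot: [-3.142, 0.0, 1.387]
force: [-0.9, 0.7, -0.5]
width: 85.2
gripper_force: 0.0
```

Run:
```python
from h import *
s=ctrl.read_state(); print(s['eef_pos'],s['tool_rot']); im,d=ctrl.get_image('wrist'); save('w1.png',im); np.savez('w1.npz',im=im,d=d,p=s['eef_pos'],r=s['tool_rot'])
```

```text
[578.11876605 104.09815086 256.15067616] [-3.14158873e+00  2.88050820e-04  1.38694029e+00]
```

View pics/w1.png

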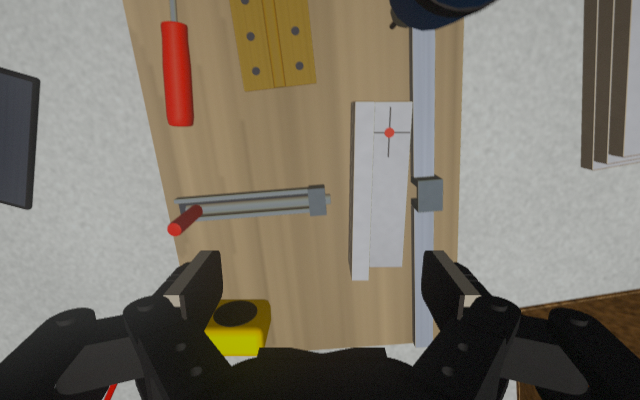

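The wrist view shows the dot at (389,132), the bit tip near (393,26), the fence front edge at about column 414, the keeper at (417,178–211), the jamb's thin edge from (411,102) to (402,267), and the handle top at (175,229).

Run:
```python
from h import *
D=np.load('w1.npz'); im=D['im']; C=cam('wrist',dict(eef_pos=D['p'],tool_rot=D['r']))
hsv=cv2.cvtColor(im,cv2.COLOR_RGB2HSV); m=((hsv[...,0]<8)|(hsv[...,0]>172))&(hsv[...,1]>130)
ys,xs=np.nonzero(m[115:150,370:410]); u,v=xs.mean()+370,ys.mean()+115; print('dotpx',u,v)
# fence edges by gradient: brown->aluminium in saturation
S=cv2.GaussianBlur(hsv[...,1].astype(float),(0,0),1.2)
pts=[]
for r in list(range(50,95,5))+list(range(225,340,8)):
    seg=S[r,404:424]; k=np.argmin(np.diff(seg)); pts.append((404+k+.5,r))
pts=np.array(pts); W=ray(C,pts[:,0],pts[:,1],26)[:,:2]
vx,vy,x0,y0=cv2.fitLine(W.astype(np.float32),cv2.DIST_HUBER,0,.01,.01).ravel()
t=np.arctan2(-vx*np.sign(vy),abs(vy)); print('yaw',t,'x at y=60',x0+vx/vy*(60-y0))
n=np.array([np.cos(t),np.sin(t)]);yv=np.array([-n[1],n[0]])
print('fence resid',((W-[x0,y0])@n).round(1))
f0=n@[x0,y0]
J=lambda p:(round(n@p[:2]-f0+60,1),round(yv@p[:2],1))
q=lambda u,v,z:ray(C,u,v,z)
for nme,a in dict(dot=(u,v,30),bit=(393,26,41),fenceR=(423,346,26),keepT=(417,178,42),keepB=(417,211,42),hand=(175,229,85),jeF=(411,102,30),jeR=(402,267,30),lF=(354,101,60),lR=(351,279,60),lRin=(369,279,60),track=(328,200,30),gT=(309,186,31.5),gB=(309,215,31.5)).items():
    p=q(*a); print(nme,p.round(1),J(p))
cv2.imwrite('pics/bit.png',cv2.resize(np.ascontiguousarray(im[0:160,330:450,::-1]),(450,600),interpolation=cv2.INTER_CUBIC))
```

```text
dotpx 389.0322580645161 132.17741935483872Traceback (most recent call last):
  File "<stdin>", line 10, in <module>
  File "h.py", line 15, in ray
    a=px2w(C,u,v,1.0); o=C[3][:3,3]; return o+(a-o)*((z-o[2])/(a-o)[...,2])
  File "h.py", line 13, in px2w
    p=np.stack([(u-cx)/f*d,(v-cy)/f*d,d],-1); return p@T[:3,:3].T+T[:3,3]
    raise ValueError('all input arrays must have the same shape')
ValueError: all input arrays must have the same shape
```

```bash
sed -i 's/u,v,d=map(np.asarray,(u,v,d))/u,v,d=np.broadcast_arrays(u,v,d)/; s/((z-o\[2\])\/(a-o)\[...,2\])/((z-o[2])\/(a-o)[...,2])[...,None]/' h.py
cat > m.py <<'E'
from h import *
D=np.load('w1.npz'); im=D['im']; C=cam('wrist',dict(eef_pos=D['p'],tool_rot=D['r']))
hsv=cv2.cvtColor(im,cv2.COLOR_RGB2HSV)
u,v=389.03,132.18
S=cv2.GaussianBlur(hsv[...,1].astype(float),(0,0),1.2)
pts=[]
for r in list(range(50,95,5))+list(range(225,340,8)):
    seg=S[r,404:424]; k=np.argmin(np.diff(seg)); pts.append((404+k+.5,r))
pts=np.array(pts); W=ray(C,pts[:,0],pts[:,1],26)[:,:2]
vx,vy,x0,y0=cv2.fitLine(W.astype(np.float32),cv2.DIST_HUBER,0,.01,.01).ravel()
t=np.arctan2(-vx*np.sign(vy),abs(vy)); print('yaw',t,'x at y=60',x0+vx/vy*(60-y0))
n=np.array([np.cos(t),np.sin(t)]);yv=np.array([-n[1],n[0]])
print('fence resid',((W-[x0,y0])@n).round(1))
f0=n@[x0,y0]
J=lambda p:(round(n@p[:2]-f0+60,1),round(yv@p[:2],1))
q=lambda u,v,z:ray(C,u,v,z)
for nme,a in dict(dot=(u,v,30),bit=(393,26,41),fenceR=(423,346,26),keepT=(417,178,42),keepB=(417,211,42),hand=(175,229,85),jeF=(411,102,30),jeR=(402,267,30),lF=(354,101,60),lR=(351,279,60),lRin=(369,279,60),track=(328,200,30),gT=(309,186,31.5),gB=(309,215,31.5)).items():
    p=q(*a); print(nme,p.round(1),J(p))
cv2.imwrite('pics/bit.png',cv2.resize(np.ascontiguousarray(im[0:160,330:450,::-1]),(450,600),interpolation=cv2.INTER_CUBIC))
E
python3 m.py
```

```text
yaw -0.10031445 x at y=60 667.2627
fence resid [ 0.3  0.2  0.2  0.1  0.  -0.  -0.1 -0.1 -0.2  0.2  0.1 -0.  -0.1 -0.3
 -0.4 -0.5 -0.6 -0.7  0.3  0.2  0.1  1.2  1.1 -0.2]
dot [652.1 132.5  30. ] (np.float64(37.7), np.float64(197.1))
bit [665.8 226.6  41. ] (np.float64(41.9), np.float64(292.2))
fenceR [ 660.5 -132.    26. ] (np.float64(72.5), np.float64(-65.2))
keepT [671.8  83.4  42. ] (np.float64(62.2), np.float64(150.3))
keepB [668.1  48.5  42. ] (np.float64(62.0), np.float64(115.2))
hand [437.9  87.6  85. ] (np.float64(-171.0), np.float64(131.1))
jeF [677.2 157.6  30. ] (np.float64(60.1), np.float64(224.6))
jeR [647.2 -18.9  30. ] (np.float64(47.9), np.float64(46.0))
lF [619.3 169.   60. ] (np.float64(1.3), np.float64(230.1))
lR [588.3  -6.3  60. ] (np.float64(-11.9), np.float64(52.6))
lRin [606.7  -9.7  60. ] (np.float64(6.7), np.float64(51.1))
track [579.   73.7  30. ] (np.float64(-29.2), np.float64(131.3))
gT [562.1  92.8  31.5] (np.float64(-47.9), np.float64(148.6))
gB [556.   61.3  31.5] (np.float64(-50.9), np.float64(116.7))
```

View pics/bit.png

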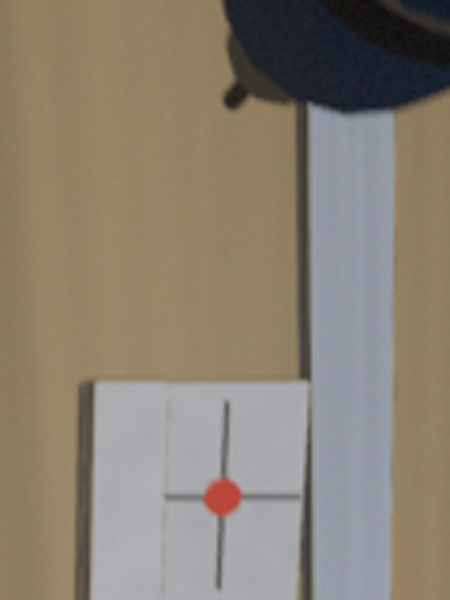

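The bit tip is at (392.4,27) and the dot at (389,132.2), so the dot has about 95 mm to slide. The jamb is about 0.07 rad askew. Next I go down to grip the lip near its right-hand end.

>>> play_rows(
  targets=[
    [0.45,-4.4,2,0,-0.7],
    [0.45,-8.8,4,0,-0.7],
    [0.45,-8.8,4,5,-0.7],
    [0.45,-8.8,4,10,-0.7],
    [0.45,-8.8,4,14,-0.7],
    [0.45,-8.8,4,17,-0.7],
    [0.45,-8.8,4,19,-0.7],
    [0.45,-8.8,4,19.5,-0.7],
    [0.45,-8.8,4,19.5,-0.7],
  ],
)

```text
clock: 3.15
eef_pos: [600.5, 13.5, 61.0]
tool_rot: [-3.14, -0.0, 1.404]
force: [0.2, 0.2, 0.6]
width: 47.1
gripper_force: 0.0
```

Run:
```python
from h import *
s=ctrl.read_state(); print(s['eef_pos'],s['tool_rot'],s['force'],s['width']); im,d=ctrl.get_image('wrist'); save('w2.png',im)
```

```text
[600.54106818  13.47921718  60.9746284 ] [-3.14010364e+00 -4.36453211e-04  1.40440530e+00] [0.23105671 0.21655755 0.63512052] 47.14690905168452
```

View pics/w2.png

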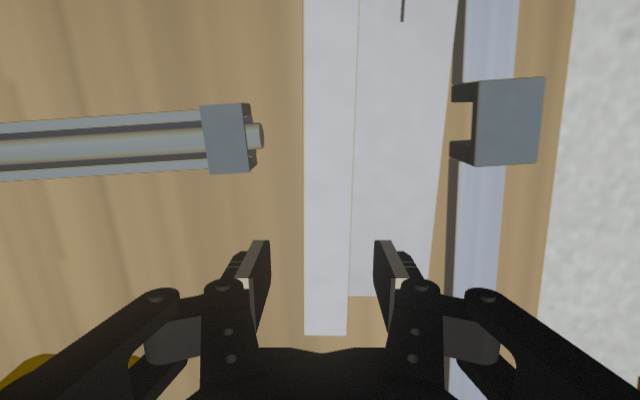

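The lip (columns 304–348) is centred between the pads (262 and 382), and its end is at row 335. I close the gripper.

>>> play_rows(
  targets=[
    [1,0,0,0,0],
    [1,0,0,0,0],
    [1,0,0,0,0],
    [1,0,0,0,0],
    [1,0,0,0,0],
  ],
)

```text
clock: 3.7
eef_pos: [602.2, 12.1, 62.9]
tool_rot: [3.139, -0.001, 1.402]
force: [0.1, 0.3, 6.3]
width: 16.5
gripper_force: 59.6
```

>>> play_rows(
  targets=[
    [1,0,0,-0.1,-2],
    [1,0,0,-0.1,-4],
    [1,0.04,0.5,-0.1,-4],
    [1,0.08,1.0,-0.1,-4],
    [1,0.09,1.3,-0.1,-4],
    [1,0.1,1.5,-0.1,-4],
    [1,0.1,1.5,-0.1,-4],
  ],
)

```text
clock: 4.4
eef_pos: [614.3, 10.8, 62.9]
tool_rot: [-3.138, -0.001, 1.474]
force: [-6.1, 0.9, 10.0]
width: 16.9
gripper_force: 60.1
```

>>> play_rows(
  targets=[
    [1,0,0,-0.1,0],
    [1,1,0,-0.1,0],
    [1,2.2,0,-0.1,0],
    [1,3.5,0,-0.1,0],
    [1,5,0,-0.1,0],
    [1,6.3,0,-0.1,0],
    [1,7.5,0,-0.1,0],
    [1,8.3,0,-0.1,0],
    [1,8.8,0,-0.1,0],
    [1,8.8,0,-0.1,0],
  ],
)

```text
clock: 5.4
eef_pos: [623.5, 97.1, 63.0]
tool_rot: [-3.139, 0.002, 1.473]
force: [-3.6, -1.9, 2.6]
width: 16.7
gripper_force: 59.3
```

Run:
```python
from h import *
im,d=ctrl.get_image('scene'); save('s2.png',im)
im2,d=ctrl.get_image('wrist'); save('w3.png',im2)
a=cv2.resize(np.ascontiguousarray(im[195:275,285:400]),(800,556),interpolation=cv2.INTER_CUBIC); save('s2c.png',a)
```

```text
(no output)
```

View pics/s2c.png

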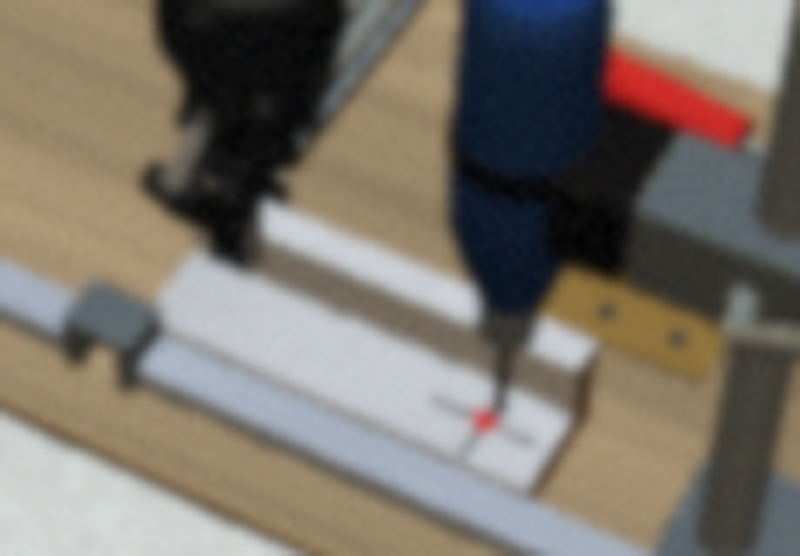

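The scene crop shows the bit tip at (499,410) and the dot at (485,420), so it is short by a few millimetres. The thin edge lies along the fence.

```bash
cat > off.py <<'E'
from h import *
import sys
im=cv2.imread(sys.argv[1])[...,::-1]; C=cam('scene'); t=-0.1003
hsv=cv2.cvtColor(np.ascontiguousarray(im),cv2.COLOR_RGB2HSV)
m=(((hsv[...,0]<8)|(hsv[...,0]>172))&(hsv[...,1]>70)); w=np.where(m,hsv[...,1],0).astype(float)[250:262,345:365]
ys,xs=np.mgrid[250:262,345:365]; u,v=(w*xs).sum()/w.sum(),(w*ys).sum()/w.sum()
print('dot',u,v, m[250:262,345:365].sum())
for r in range(243,257):   # bit column by darkness
    g=im[r,348:366].astype(float).sum(1); d=np.clip(np.median(g)-40-g,0,None); print(r,round((d*np.arange(348,366)).sum()/max(d.sum(),1),2),round(d.sum()))
p=ray(C,u,v,30); jx=np.array([np.cos(t),np.sin(t),0]);jy=np.array([-np.sin(t),np.cos(t),0])
b=p+[0,0,11]
print('dot w',p,'tip px if aligned',w2px(C,b),'per mm y',w2px(C,b+jy)-w2px(C,b),'per mm x',w2px(C,b+jx)-w2px(C,b),'bit 20 up',w2px(C,b+[0,0,20]))
E
python3 off.py pics/s2.png
```

```text
dot 354.2277722277722 255.000999000999 10
243 357.03 604
244 357.09 423
245 357.24 340
246 357.07 384
247 357.01 380
248 357.07 267
249 357.12 109
250 359.95 107
251 361.53 609
252 361.0 629
253 358.69 410
254 355.1 392
255 354.53 570
256 354.45 402
dot w [664.73152912 221.97106687  30.        ] tip px if aligned [354.44677282 252.55711505] per mm y [0.3213797 0.1411956] per mm x [-0.1599226   0.24614578] bit 20 up [354.85287196 248.02535033]
```

>>> play_rows(
  targets=[
    [1,0.3,0,0,0],
    [1,0.63,0,0,0],
    [1,0.63,0,0,0],
    [1,0.63,0,0,0],
  ],
)

```text
clock: 5.9
eef_pos: [624.0, 102.3, 63.0]
tool_rot: [-3.139, 0.003, 1.472]
force: [-3.8, -4.3, 3.7]
width: 17.0
gripper_force: 59.4
```

```bash
python3 - <<'E'
from h import *
im,d=ctrl.get_image('scene'); save('s3.png',im)
save('s3c.png',cv2.resize(np.ascontiguousarray(im[195:275,285:400]),(800,556),interpolation=cv2.INTER_CUBIC))
E
python3 off.py pics/s3.png
```

```text
dot 355.8550884955752 255.66592920353983 9
243 357.02 626
244 357.04 450
245 357.24 314
246 357.09 364
247 357.11 357
248 357.01 229
249 357.18 94
250 357.0 46
251 361.09 318
252 360.1 729
253 358.73 502
254 356.31 278
255 355.67 436
256 355.71 556
dot w [665.06228405 226.9713436   30.        ] tip px if aligned [356.08578463 253.22285375] per mm y [0.32242837 0.14163827] per mm x [-0.15924583  0.24690852] bit 20 up [356.51358438 248.69244806]
```

View pics/s3c.png

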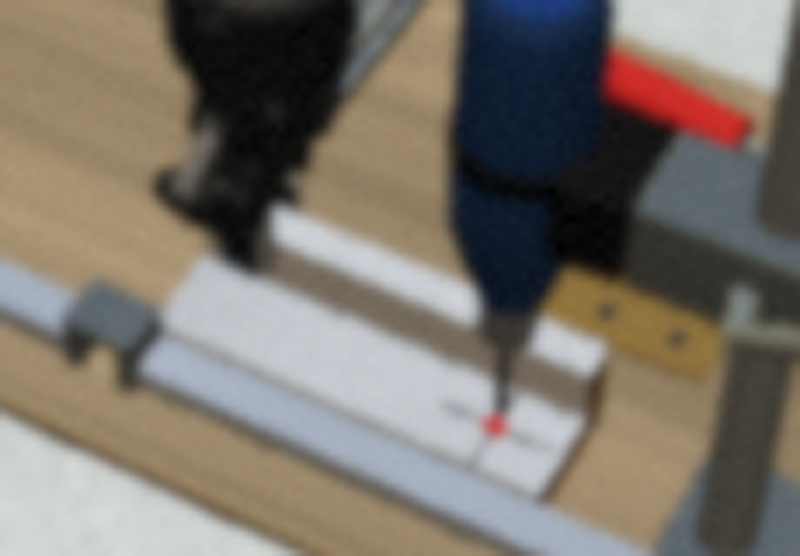

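The crop shows the dot at (495,425), just about under the tip at (500,412). It is roughly 1 mm short, so I nudge it, ease the push, and release.

>>> play_rows(
  targets=[
    [1,0.12,0,0,0],
    [1,0.12,0,0,0],
    [1,0.12,0,0,0],
  ],
)

```text
clock: 6.25
eef_pos: [624.1, 102.9, 63.0]
tool_rot: [-3.139, 0.003, 1.471]
force: [-5.0, -5.6, 3.7]
width: 17.2
gripper_force: 59.4
```

```bash
python3 - <<'E'
from h import *
im,d=ctrl.get_image('scene'); save('s4.png',im)
E
python3 off.py pics/s4.png | egrep 'dot|246|247'
```

```text
dot 355.9351648351648 255.67582417582418 9
246 357.14 352
247 357.01 360
dot w [665.00317357 227.18874607  30.        ] tip px if aligned [356.16642522 253.23275829] per mm y [0.32246303 0.14164501] per mm x [-0.15920407  0.24692014] bit 20 up [356.59527151 248.70236818]
```

>>> play_rows(
  targets=[
    [0.4,0,0,0,0],
    [0.4,0,0,0,0],
    [0.4,0,0,0,0],
    [0.4,0,0,-1,0],
    [0.4,0,0,-3.5,0],
    [0.4,0,-3,-7,0],
    [0.4,0,-7.5,-10,0],
    [0.4,0,-12,-12,0],
    [0.4,0,-12,-13.7,0],
  ],
)

```text
clock: 7.2
eef_pos: [499.1, 118.0, 201.2]
tool_rot: [-3.134, -0.001, 1.474]
force: [1.8, 1.0, -0.6]
width: 51.0
gripper_force: 0.0
```

>>> play_rows(
  targets=[
    [0.4,1.2,0,0,-8.5],
    [0.4,2.4,0,0,-17],
    [0.4,3.6,0,0,-25.5],
    [0.4,4.8,0,0,-34],
    [0.4,6,0,0,-42.5],
    [0.4,7.2,0,0,-51],
    [0.4,8.4,0,0,-59.5],
    [0.4,9.6,0,0,-68],
    [0.4,10.8,0,0,-76.5],
    [0.4,12.7,0,0,-85],
  ],
)

```text
clock: 8.2
eef_pos: [519.0, 243.1, 201.2]
tool_rot: [-3.141, 0.001, 2.96]
force: [0.6, -0.6, -0.1]
width: 51.0
gripper_force: 0.0
```

>>> play_rows(
  targets=[
    [0.4,0,0,0,-5],
    [0.4,0,0,0,-5],
    [0.4,0,0,0,-5],
  ],
)

```text
clock: 8.5
eef_pos: [518.8, 243.1, 200.8]
tool_rot: [-3.141, 0.001, 3.04]
force: [0.1, 0.3, 0.1]
width: 51.2
gripper_force: 0.0
```

Run:
```python
from h import *
s=ctrl.read_state(); print(s['eef_pos'],s['tool_rot']); im,d=ctrl.get_image('wrist'); save('w4.png',im); np.savez('w4.npz',im=im,d=d,p=s['eef_pos'],r=s['tool_rot'])
```

```text
[518.79002947 243.12632725 200.75731636] [-3.14142201e+00  5.99131930e-04  3.04018660e+00]
```

View pics/w4.png

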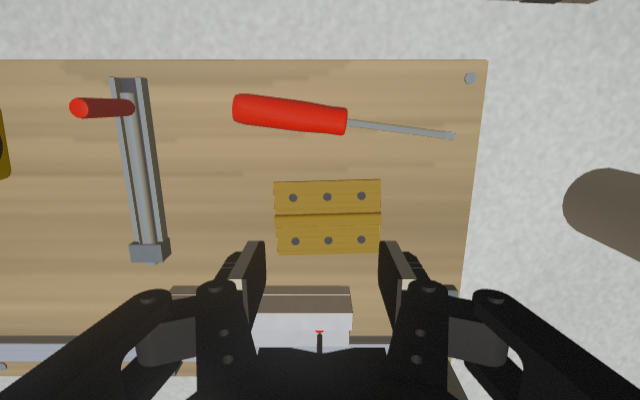

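The wrist view from the robot side shows the dot at (319,331) with the bit (column about 319.5) coming straight up to it, the handle top at (80,108), and the door hinge and screwdriver undisturbed.

Run:
```python
from h import *
D=np.load('w4.npz'); im=D['im']; C=cam('wrist',dict(eef_pos=D['p'],tool_rot=D['r']))
hsv=cv2.cvtColor(im,cv2.COLOR_RGB2HSV); m=((hsv[...,0]<8)|(hsv[...,0]>172))&(hsv[...,1]>110)
ys,xs=np.nonzero(m[320:350,300:340]); print('dot',xs.mean()+300,xs.min()+300,xs.max()+300,ys.min()+320,ys.max()+320)
for r in range(328,350,2):
    g=im[r,310:330].sum(1).astype(float); d=np.clip(250-g,0,None); print(r,(d*np.arange(310,330)).sum()/max(d.sum(),1),d.sum())
t=-0.1003;n=np.array([np.cos(t),np.sin(t)]);yv=np.array([-n[1],n[0]])
p=ray(C,xs.mean()+300,(ys.min()+320+6),30); p2=ray(C,xs.mean()+301,(ys.min()+320+6),30); print('dot w',p,'mm/px',np.linalg.norm(p2-p))
print('aligned tip',w2px(C,p+[0,0,11]),w2px(C,p+[0,0,31]))
ys,xs=np.nonzero(m[90:125,60:92]); print(xs.mean()+60,ys.mean()+90)
h=ray(C,80,108,85); print('handle',h)
# jig-frame consistency: rail guide centre & left jamb end
g=ray(C,148,245,31.5); print('guide',g)
save('w4c.png',cv2.resize(np.ascontiguousarray(im[270:360,160:370]),(800,343),interpolation=cv2.INTER_CUBIC))
```

```text
dot 319.07142857142856 316 322 331 333
328 0.0 0.0
330 0.0 0.0
332 0.0 0.0
334 319.4060606060606 165.0
336 319.28384279475983 458.0
338 319.3347280334728 478.0
340 319.35668789808915 471.0
342 319.3089770354906 479.0
344 319.2110453648915 507.0
346 319.1917808219178 511.0
348 319.1127819548872 532.0
dot w [675.49355853 225.12441602  30.        ] mm/px 1.009827653489753
aligned tip [318.99571628 344.52499741] [318.84473236 359.53119477]
80.97836538461539 107.24759615384616
handle [436.62439786  88.69600139  85.        ]
guide [559.03914416  78.2082509   31.5       ]
```

View pics/w4c.png

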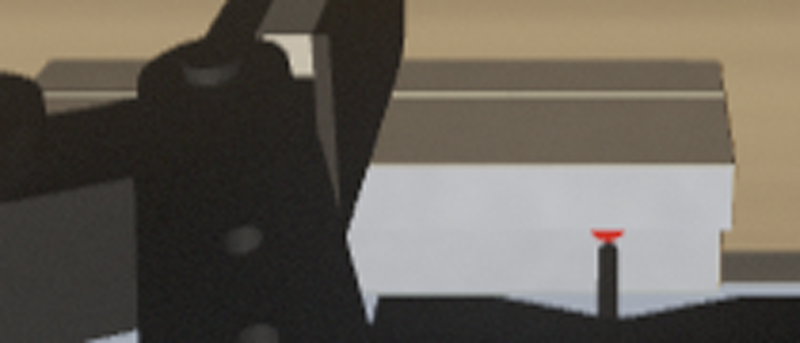

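In the crop the bit stands on the dot's centre line to within 0.3 mm, with the lip hiding the near part of the dot. Now for the bolt handle.

>>> play_rows(
  targets=[
    [0.4,1.6,-4,0,0],
    [0.4,3.2,-8,0,0],
    [0.4,4.8,-12,0,0],
    [0.4,6.6,-16.2,0,0],
    [0.4,6.6,-16.2,3,0],
    [0.4,6.6,-16.2,7,0],
    [0.4,6.6,-16.2,10.5,0],
    [0.4,6.6,-16.2,12.7,0],
    [0.4,6.6,-16.2,12.7,0],
  ],
)

```text
clock: 9.45
eef_pos: [435.4, 88.1, 71.3]
tool_rot: [-3.139, -0.005, 3.041]
force: [-1.1, -0.8, 1.3]
width: 50.8
gripper_force: 0.0
```

>>> play_rows(
  targets=[
    [1,0,0,0,0],
    [1,0,0,0,0],
    [1,0,0,0,0],
    [1,0,0,0,0],
    [1,0,0,0,0],
  ],
)

```text
clock: 9.95
eef_pos: [437.1, 86.6, 74.8]
tool_rot: [-3.139, 0.001, 3.04]
force: [-0.9, -6.1, 4.3]
width: 12.2
gripper_force: 58.3
```

>>> play_rows(
  targets=[
    [1,-1,-0.1,0,0],
    [1,-2.5,-0.1,0,0],
    [1,-4,-0.1,0,0],
    [1,-5.5,-0.1,0,0],
    [1,-7,-0.1,0,0],
    [1,-8.5,-0.1,0,0],
    [1,-9.5,-0.1,0,0],
    [1,-10,-0.1,0,0],
    [1,-10,-0.1,0,0],
  ],
)

```text
clock: 10.85
eef_pos: [538.0, 76.2, 74.8]
tool_rot: [-3.14, 0.003, 3.041]
force: [0.2, -5.2, 5.0]
width: 12.4
gripper_force: 58.6
```

>>> play_rows(
  targets=[
    [1,-0.4,0,0,0],
    [1,-0.8,0,0,0],
    [1,-1.2,0,0,0],
    [1,-1.6,0,0,0],
    [1,-1.6,0,0,0],
  ],
)

```text
clock: 11.35
eef_pos: [544.8, 75.5, 74.6]
tool_rot: [-3.137, -0.014, 3.043]
force: [-17.9, -2.3, 22.5]
width: 12.5
gripper_force: 60.9
```

The bolt has hit its stop after 108 mm of travel. I ease the push, release, and lift clear.

>>> play_rows(
  targets=[
    [1,0.6,0,0,0],
    [1,0.6,0,0,0],
    [0.3,0.6,0,0,0],
    [0.3,0.6,0,0,0],
    [0.3,0.6,0,0,0],
    [0.3,0.6,0,-2,0],
    [0.3,0.6,0,-6,0],
    [0.3,3,0,-10,0],
    [0.3,7,0,-12,0],
    [0.3,7,0,-12,0],
  ],
)

```text
clock: 12.35
eef_pos: [479.0, 84.4, 195.7]
tool_rot: [3.141, -0.001, 3.046]
force: [1.3, 0.6, -0.5]
width: 59.6
gripper_force: 0.0
```

```bash
python3 - <<'E'
from h import *
s=ctrl.read_state(); im,d=ctrl.get_image('wrist'); C=cam('wrist',s)
sc,d=ctrl.get_image('scene'); save('s5.png',sc)
a=cv2.resize(np.ascontiguousarray(sc[185:275,270:400]),(800,554),interpolation=cv2.INTER_CUBIC); save('s5c.png',a)
save('w5.png',im)
E
python3 off.py pics/s5.png | egrep 'dot|246|247'
```

```text
dot 356.0183246073298 255.7002617801047 7
246 357.09 365
247 357.11 344
dot w [664.9885488 227.4320279  30.       ] tip px if aligned [356.25017857 253.25722482] per mm y [0.32250957 0.14166135] per mm x [-0.1591659   0.24694831] bit 20 up [356.68012608 248.72688315]
```

View pics/s5c.png

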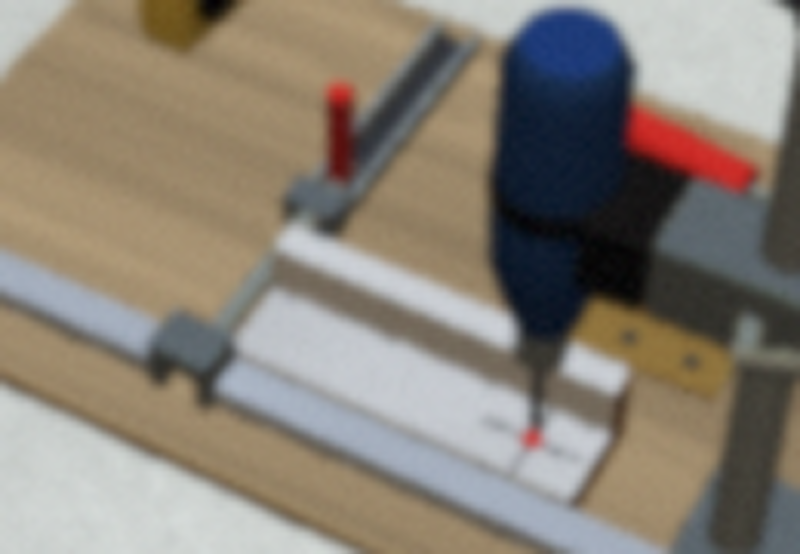

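The bolt runs into the keeper behind the piece, with its handle up near the guide. The dot at (532,438) is under the tip at (538,425), and the edge is on the fence.

```bash
python3 -c "
from cell import ctrl
print(ctrl.finish_job())"
```

```text
the job is handed in; nothing more can be done
None
```

The job is handed in: the jamb piece is against the fence with the red dot under the bit (within about 1 mm in the images), and the bolt is pushed to its stop in the keeper; I saw no contact with the drill and nothing else out of place, at about 12 s of the 48 s allowed.

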